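# Rock the valve rockers to feel for a loose pin and set the loose valve in the rework tray

## Task

One of the three rocker valves on the bench has a loose cross pin. Rock each rocker gently with the fingertips, first the end near the robot, then the far end, until you have found the one that flops freely at both ends instead of resisting its spring at once. Then set that valve down gently, upright and flat on the floor of the shallow rework tray; leave the sound valves standing where they are, and the seal box and caliper too.

Things in the scene. Friction and masses are not known exactly. Their poses are not given: they have to be found in the camera images.
- valve_a_mid (a point): Loose rocker valve, 70 x 42 x 57 mm, 0.4 kg; three alike. Point on its centre line, 24 mm above its underside; x runs along the rocker from near to far end, z up. Foot plate 70 (x) x 42 (y) x 6 mm, on it an aluminium block 50 (x) x 36 (y) mm, 6 to 34 mm above the underside: grasp the block across its 36 mm, from above. Brass ports at its x ends.
- valve_b_mid (a point): The same point of another valve, shape and size as valve_a.
- valve_c_mid (a point): The same point of another valve, shape and size as valve_a.
- valve_a_rocker: Dark steel rocker on top of valve_a: a see-saw 65 mm long, 19 mm wide, on a cross spindle; origin on the spindle axis, 46 mm above the valve's underside. Press no rocker with more than 12 N. Released, every rocker swings back level, sound or loose.
- valve_a_near (a point): Top of the round black rib across the near end (towards the robot) of valve_a's rocker, 28 mm from the spindle, 57.5 mm above the valve's underside when level; press here. Whichever the valve: a sound rocker's ends resist at once against a stiff centring spring, about 8 N per mm at the ribs.
- valve_a_far (a point): The same at the far end (away from the robot) of valve_a's rocker. Whichever the valve: with a loose cross pin both ends drop about 5 mm below level almost freely (under 0.5 N) before that spring is felt.
- valve_a_pin: Cross pin of valve_a, 3 mm steel with a 5 mm head that shows on top of the rocker's middle; origin on the spindle axis. A tight pin bears on the rocker with several newtons, a loose one with none; this cannot be seen.
- valve_b_rocker: The same for valve_b.
- valve_b_near (a point): Top of the round black rib across the near end (towards the robot) of valve_b's rocker, 28 mm from the spindle, 57.5 mm above the valve's underside when level; press here.
- valve_b_far (a point): The same at the far end (away from the robot) of valve_b's rocker.
- valve_b_pin: Cross pin of valve_b, 3 mm steel with a 5 mm head that shows on top of the rocker's middle; origin on the spindle axis. A tight pin bears on the rocker with several newtons, a loose one with none; this cannot be seen.
- valve_c_rocker: The same for valve_c.
- valve_c_near (a point): Top of the round black rib across the near end (towards the robot) of valve_c's rocker, 28 mm from the spindle, 57.5 mm above the valve's underside when level; press here.
- valve_c_far (a point): The same at the far end (away from the robot) of valve_c's rocker.
- valve_c_pin: Cross pin of valve_c, 3 mm steel with a 5 mm head that shows on top of the rocker's middle; origin on the spindle axis. A tight pin bears on the rocker with several newtons, a loose one with none; this cannot be seen.
- tray: Shallow open aluminium rework tray, fixed to the bench, 100 (x) x 86 (y) mm, rim 11 mm high, walls 3 mm; origin at the centre of its underside, floor 3 mm above that; inside 94 x 80 mm. It starts empty.
- seal_box: Small white carton, 50 x 82 x 34 mm, origin under its centre; a bystander, leave alone.
- caliper: Vernier caliper lying flat in front of the feed track, 60 x 226 x 7 mm, origin under its centre; a bystander, leave alone.
- press1: Tall blue arbor press fixed to the bench right of the valves, leave alone: about 200 x 200 mm over all, up to 0.63 m high, origin under its middle. Go round the front of it, not through it.
- press2: The same kind of press, 0.3 m farther to the right, up to 0.44 m high, its lever knob leaning towards the robot; leave alone.

How it is judged:
By the outcome, as a careful person would: the job done as asked, in the order asked, and still so for the second after the job is handed in, with the robot touching nothing.
It also fails if it takes over 72 s, if anything falls off the work surface, if the arm or the gripper's body presses on something with over 40 N, if the wrist force passes 120 N, or if a joint passes its speed limit or range.

## Robot

A 6-joint arm with a two-finger parallel gripper is mounted at the origin on a cart in front of the work surface, level with it; the furniture and walls round the work are solid. World frame = base frame: x ahead of the robot, y to its left, z up, the work surface at z = 0. Lengths are in m, angles in rad, forces in N, time in s.
With the tool pointing down it reaches from about 0.275 to 0.825 m from the base axis. Payload 4.9 kg.
Tool frame: the origin (TCP) lies midway between the tips of the shut fingers; the grasp point (between the pads) lies 19 mm behind it (bot.grip_depth is the distance from the TCP to the grasp point, in m); y points along the fingers, x is the direction in which the jaws open and shut, and the axes are right-handed (so a half turn about y gives the same grasp; the last joint's range is limited). The gripper opens to 85 mm and grips with 20 to 120 N. Pads are 22 mm wide; open, the fingers measure 114 mm over their backs; the gripper's body (76 mm by 85 mm) begins 54 mm behind the grasp point. The pads swing forward as they close: fully open they stand 13 mm farther back than shut.
Start: joints at [-1.462, 0.326, -0.193, 1.052, 0, 1.437], TCP at [0.132, -0.534, 0.231] pointing down, gripper open.
Joint ranges: [-2.65, 2.65], [-0.97, 1.79], [-1.3, 1.35], [-1.93, 2.1], [-1.47, 1.37], [-3.14, 3.14]. Speed limits (rad/s): [2.57, 2.57, 3.14, 3.14, 3.14, 3.14].

## Interface

Orientations are given as a unit quaternion [w, x, y, z].
In Python, from cell import bot gives the robot as it stands. Calls block until the motion is done:
- bot.move_pose(position, orientation): joint-space move of the TCP to a pose.
- bot.move_linear(position, speed=0.15, rotation=None, until_force=None): straight line of the TCP; rotation=None keeps the orientation; speed is the mean speed in m/s. With until_force (N) it stops when the force on the tool has changed by that much, and returns True; else False.
- bot.goto_joints(angles): joint-space move.
- bot.set_gripper(opening, grasp_force=None): opening from 0.0 (shut) to 1.0 (fully open); grasp_force is the grip in N (None keeps the last); returns when the fingers have stopped.
- bot.wait(seconds).
- bot.solve_ik(position, orientation): joint angles nearest the present ones, or None.
- bot.camera(name): name is "scene" or "top"; returns the picture (480x640x3 uint8, red, green, blue); there is no depth.
- bot.calibration(name): a dict with "mtx" (3x3 intrinsics, pixels), "extrinsics" (4x4, takes a point from world to camera coordinates). Camera axes: x right, y down, z forward; pixel columns grow to the right and rows downward; lengths in m; the calibration is good to about 2 mm. A picture is of the moment at which its call begins. calibration takes no time and is no camera call.
A pose or a line that the arm cannot do raises bot.PlanningError and nothing moves.
- bot.close_job(): hands the job in, once; it reports no verdict.
Trained networks look in the newest picture that a camera, given by its name, has taken for a name from the list of things; names that differ only in an ending like _2 or _b are one class to them, and where a whole thing is asked for, a point or a joint stands for the part that bears it (a point fixed in the world has none). Each returns a list of dicts, best first, with "confidence" (0 to 1); they miss things now and then, are a little off and sometimes report something else, mostly with a low value. They report only what shows in the picture. A call takes as long as a camera call.
- bot.search_frame(camera, thing): "bbox" ([left, top, width, height] in pixels, round what is visible of it).
Readings, each from a call of its own:
- bot.read_clock(): time.
- bot.read_joint_positions(): joint angles.
- bot.read_joint_vel(): joint speeds.
- bot.read_joint_efforts(): joint torques, N m.
- bot.read_position(): TCP position.
- bot.read_tool_rot(): TCP orientation.
- bot.read_ft_force(): force on the tool from outside, world axes, zero at the start.
- bot.read_moment(): the same for the moment, N m.
- bot.read_gripper_width(): opening from 0.0 (shut) to 1.0 (fully open).
Only numpy, scipy, OpenCV 4.12 (cv2) and the standard library are available. Lean on these libraries where they do the work, as an engineer would, in place of code of your own. Each camera call takes 0.05 s, during which the arm holds its last target. There are 200 camera calls.

## Working session

There is one attempt and no reset: what is moved stays moved. The work goes in short steps, each a Python script; the robot and the scene stay as the last script left them, time stands still between calls to the robot, and variables do not carry over. Pictures are saved under pics/ and viewed, about 8 in all and at most 12, crops included, and the job is handed in when it is done.

```bash
ls; mkdir -p pics; python3 - <<'E'
from cell import bot
import cv2, numpy as np
np.set_printoptions(precision=4,suppress=True)
for c in("scene","top"):
    im=bot.camera(c); cv2.imwrite(f"pics/{c}0.png",im[:,:,::-1])
    k=bot.calibration(c); print(c,k["mtx"].tolist(),k["extrinsics"])
    for t in("valve_a_mid","valve_a_rocker","valve_a_near","valve_a_far","valve_a_pin","tray","seal_box","caliper","press1"):
        print(t,[(np.round(d["bbox"]).astype(int).tolist(),round(d["confidence"],2)) for d in bot.search_frame(c,t)])
print(bot.read_clock(),bot.read_position(),bot.read_tool_rot(),bot.read_ft_force())
E
```

```text
pics
scene [[482.40902008820376, 0.0, 322.2451697259653], [0.0, 482.40902008820376, 245.70898585580068], [0.0, 0.0, 1.0]] [[-0.8691 -0.4946  0.0097  0.5061]
 [-0.2026  0.338  -0.9191  0.172 ]
 [ 0.4513 -0.8007 -0.3939  0.8857]
 [ 0.      0.      0.      1.    ]]
valve_a_mid [([257, 286, 36, 38], 0.65)]
valve_a_rocker [([256, 284, 36, 13], 0.58), ([275, 262, 30, 10], 0.37)]
valve_a_near [([257, 284, 32, 14], 0.54)]
valve_a_far [([255, 283, 31, 18], 0.66)]
valve_a_pin []
tray [([177, 341, 79, 50], 0.97), ([256, 283, 30, 17], 0.51)]
seal_box [([214, 273, 32, 23], 0.68)]
caliper [([273, 320, 71, 81], 0.62)]
press1 []
top [[540.6788790361695, 0.0, 315.4917397788963], [0.0, 540.6788790361695, 240.6881750170626], [0.0, 0.0, 1.0]] [[ 0.0052 -0.9999 -0.0096  0.066 ]
 [-0.9866 -0.0036 -0.1632  0.5477]
 [ 0.1632  0.0104 -0.9865  1.4472]
 [ 0.      0.      0.      1.    ]]
valve_a_mid [([250, 221, 18, 31], 0.72)]
valve_a_rocker [([253, 220, 9, 27], 0.56)]
valve_a_near [([253, 226, 9, 18], 0.53)]
valve_a_far [([251, 222, 11, 25], 0.6)]
valve_a_pin []
tray [([179, 226, 29, 35], 0.63), ([220, 225, 8, 26], 0.31)]
seal_box [([243, 177, 34, 22], 0.76)]
caliper [([193, 277, 81, 21], 0.89)]
press1 []
1.0 [ 0.1322 -0.5339  0.2313] [-0.5569  0.5569 -0.4358  0.4358] [-0.2588  0.2807 -0.3792]
```

View pics/scene0.png

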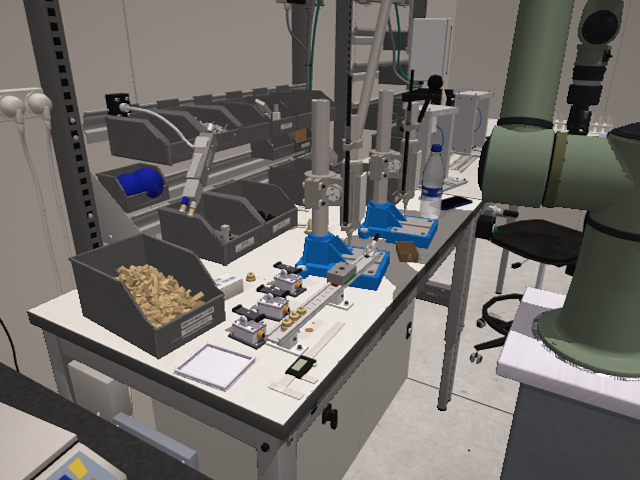

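View pics/top0.png

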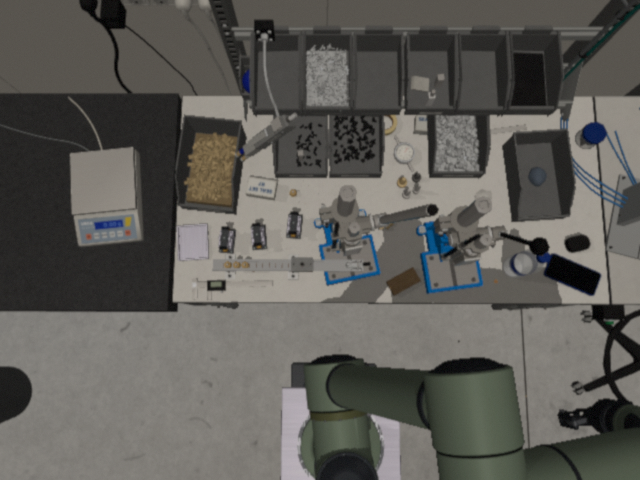

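The scene shows three valves in a row (scene about (248,328), (273,303), (289,280); top about (227,238), (259,235), (294,222)). The tray is at top (193,242) and the feed track is in front of the valves. I'll enlarge both views for precise pixels.

```bash
python3 - <<'E'
import cv2
def crop(n,x,y,w,h,s):
    i=cv2.imread(f"pics/{n}0.png")[y:y+h,x:x+w]; i=cv2.resize(i,None,fx=s,fy=s,interpolation=cv2.INTER_CUBIC)
    for k in range(0,w,10): cv2.line(i,(k*s,0),(k*s,6),(0,0,255),1); (k%20==0) and cv2.putText(i,str(x+k),(k*s,16),0,.35,(0,0,255))
    for k in range(0,h,10): cv2.line(i,(0,k*s),(6,k*s),(0,0,255),1); (k%20==0) and cv2.putText(i,str(y+k),(7,k*s+4),0,.35,(0,0,255))
    cv2.imwrite(f"pics/{n}crop.png",i)
crop("top",170,200,160,100,5); crop("scene",170,255,150,145,4)
E
```

```text
(no output)
```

View pics/topcrop.png

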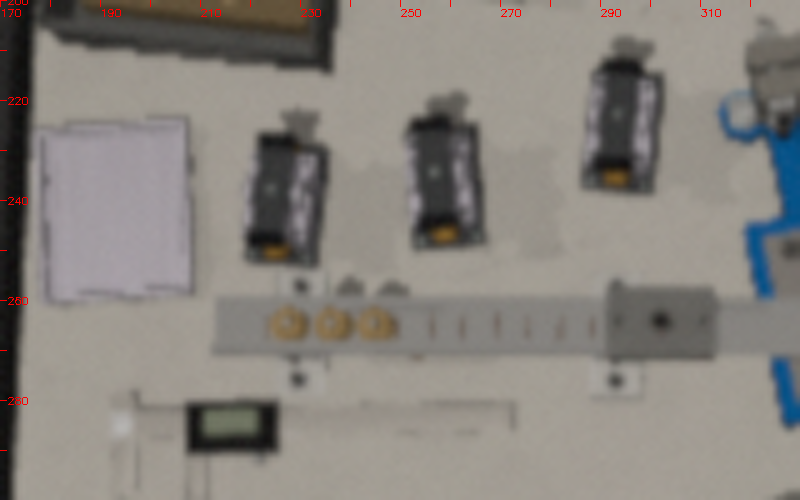

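View pics/scenecrop.png

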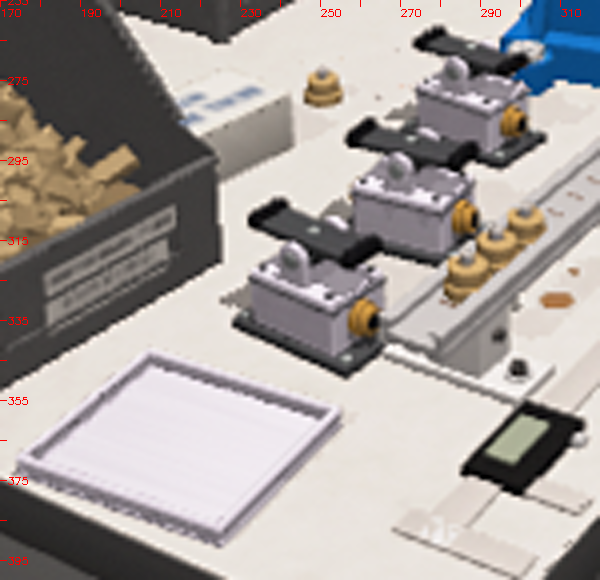

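The top crop shows pins at about (224,237.5), (254.8,234) and (293.5,222.5), with the tray spanning (178,225) to (208,260). The scene crop shows all foot corners, ribs and tray corners clearly. Next I'll fit the poses from both views.

```bash
cat > fit.py <<'E'
from cell import bot
import numpy as np
from scipy.optimize import least_squares
K={c:bot.calibration(c) for c in("scene","top")}
def proj(c,p):
    k=K[c]; q=k["extrinsics"][:3,:3]@p+k["extrinsics"][:3,3]; q=k["mtx"]@q; return q[:2]/q[2]
def S(x,y): return ("scene",170+x/4,255+y/4)
def T(x,y): return ("top",x,y)
P=dict(nlb=(-.035,.021,0),nrb=(-.035,-.021,0),flb=(.035,.021,0),nrt=(-.035,-.021,.006),frt=(.035,-.021,.006),nlt=(-.035,.021,.006),
 near=(-.028,0,.0575),far=(.028,0,.0575),pin=(0,0,.0525),
 t_fr=(.05,-.043,.011),t_nr=(-.05,-.043,.011),t_nl=(-.05,.043,.011),t_fl=(.05,.043,.011))
obs=dict(
L=[("nlb",*S(345,376)),("flb",*S(234,322)),("nrb",*S(385,354)),("near",*S(364,244)),("far",*S(268,208)),("nrt",*T(232.8,253)),("frt",*T(235.5,229.5)),("pin",*T(224,237.5))],
M=[("nlb",*S(438,262)),("nrb",*S(478,240)),("near",*S(460,148)),("far",*S(365,130)),("nrt",*T(266.5,249)),("pin",*T(254.8,234)),("nlt",*T(252.5,250))],
R=[("nlb",*S(505,166)),("nrb",*S(545,138)),("near",*S(525,58)),("far",*S(430,35)),("nrt",*T(300.3,238.5)),("frt",*T(302.5,215)),("pin",*T(293.5,222.5)),("nlt",*T(286.5,237.5))],
tray=[("t_fr",*S(150,355)),("t_nr",*S(342,410)),("t_nl",*S(220,533)),("t_fl",*S(18,460)),("t_fl",*T(178,225.5)),("t_fr",*T(207.3,223.5)),("t_nr",*T(208.5,258.5)),("t_nl",*T(179.5,260.5))])
def w(v,p):
    c,s=np.cos(v[2]),np.sin(v[2]); return np.array([v[0]+c*p[0]-s*p[1],v[1]+s*p[0]+c*p[1],p[2]])
def fit(o):
    f=lambda v:np.concatenate([proj(c,w(v,P[n]))-(x,y) for n,c,x,y in o])
    return least_squares(f,[.5,.2,0],loss="soft_l1")
if __name__=="__main__":
    np.set_printoptions(precision=4,suppress=True)
    for n,o in obs.items():
        r=fit(o); print(n,r.x,np.degrees(r.x[2])); print(np.round(r.fun.reshape(-1,2),1).tolist())
    print([ -K[c]["extrinsics"][:3,:3].T@K[c]["extrinsics"][:3,3] for c in K])
E
python3 fit.py
```

```text
L [ 0.5525  0.3198 -0.1067] -6.11290422958278
[[-0.3, 1.3], [-0.8, 1.3], [5.6, -4.2], [-1.2, -0.3], [-0.2, -1.1], [-0.1, 0.8], [0.6, 0.1], [0.2, 0.6]]
M [0.5637 0.2322 0.0689] 3.950349116471651
[[2.9, 3.6], [3.6, -1.2], [-0.9, 0.1], [-2.1, -1.6], [-0.5, -0.2], [1.3, 0.2], [-1.3, -0.3]]
R [ 0.5945  0.129  -0.0348] -1.995856140560963
[[-0.4, 1.2], [0.6, 0.2], [-2.8, -0.8], [-0.5, -1.2], [1.0, 0.4], [-0.1, -0.2], [0.2, 0.8], [0.0, 0.9]]
tray [0.5467 0.4175 0.0723] 4.142861253016122
[[-0.0, -2.4], [0.2, -1.0], [0.1, -1.2], [-0.5, -1.1], [-1.3, 0.7], [-0.5, 0.6], [-0.5, 0.4], [-2.0, 0.5]]
[array([0.075 , 0.9014, 0.5021]), array([0.3038, 0.053 , 1.5177])]
```

```bash
python3 - <<'E'
s=open('fit.py').read()
s=s.replace('("nrb",*S(385,354)),','').replace('("nlb",*S(438,262)),("nrb",*S(478,240)),','')
s=s.replace('("pin",*T(254.8,234))','("frt",*T(265.5,225)),("pin",*T(254.8,234))')
open('fit.py','w').write(s)
from fit import *
import cv2
def box(a,b,c,z0,z1,s=None): return [np.array([i*a,j*b,z]) for z in(z0,z1) for i,j in((1,1),(1,-1),(-1,-1),(-1,1))]
def draw(im,c,off,sc,v,B,col):
    q=[((proj(c,w(v,p))-off)*sc).astype(int).tolist() for p in B]
    for i in range(4):
        for a,b in((i,(i+1)%4),(4+i,4+(i+1)%4),(i,i+4)): cv2.line(im,q[a],q[b],col,1)
out=[]
for c,off,(W,H),sc in(("top",(170,205),(140,60),5),("scene",(170,255),(150,80),5)):
    im=cv2.imread(f"pics/{c}0.png")[off[1]:off[1]+H,off[0]:off[0]+W]; im=cv2.resize(im,None,fx=sc,fy=sc,interpolation=cv2.INTER_CUBIC)
    for n in obs:
        r=fit(obs[n]); 
        if c=="top": print(n,r.x.round(4))
        if n=="tray": draw(im,c,np.array(off)-.5+.5,sc,r.x,box(.05,.043,0,0,.011),(0,0,255)); continue
        draw(im,c,np.array(off),sc,r.x,box(.035,.021,0,0,.006),(0,255,0)); draw(im,c,np.array(off),sc,r.x,box(.025,.018,0,.006,.034),(255,255,0)); draw(im,c,np.array(off),sc,r.x,box(.0325,.0095,0,.054,.0575),(0,0,255))
    out.append(cv2.copyMakeBorder(im,0,0,0,750-im.shape[1],cv2.BORDER_CONSTANT))
cv2.imwrite("pics/ov.png",np.vstack(out)[:600*2])
print(np.vstack(out).shape)
cv2.imwrite("pics/ov.png",cv2.resize(np.vstack(out),None,fx=.857,fy=.857,interpolation=cv2.INTER_AREA))
E
```

```text
L [ 0.5524  0.3191 -0.0953]
M [0.5622 0.2309 0.0783]
R [ 0.5945  0.129  -0.0348]
tray [0.5467 0.4175 0.0723]
(700, 750, 3)
```

View pics/ov.png

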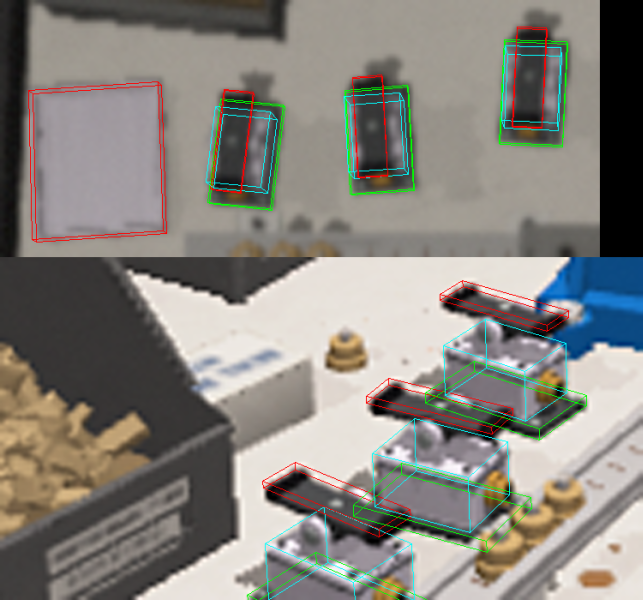

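The overlay fits to within about 1 px in both views. Next I'll write helpers, check IK and clearances, then retract and swing round the front of the presses at small radius.

```bash
cat > h.py <<'E'
from cell import bot
import numpy as np
from scipy.spatial.transform import Rotation as Ro
np.set_printoptions(precision=4,suppress=True)
V=dict(L=(.5524,.3191,-.0953),M=(.5622,.2309,.0783),R=(.5945,.129,-.0348)); TR=(.5467,.4175,.0723)
def quat(yaw,sgn=1):
    X=sgn*np.array([-np.sin(yaw),np.cos(yaw),0]); Y=np.array([0,0,-1.]); Z=np.cross(X,Y)
    x,y,z,w=Ro.from_matrix(np.c_[X,Y,Z]).as_quat(); return np.array([w,x,y,z])
def at(v,dx,z): return np.array([v[0]+dx*np.cos(v[2]),v[1]+dx*np.sin(v[2]),z])
E
python3 - <<'E'
from h import *
q=bot.read_joint_positions(); print(q, bot.read_clock())
w,x,y,z=bot.read_tool_rot(); print(Ro.from_quat([x,y,z,w]).as_matrix())
p=bot.read_position(); u=p[:2]/np.hypot(*p[:2])
pr=np.r_[u*.32,.25]
print("ret",bot.solve_ik(pr,bot.read_tool_rot()))
for n in V:
  for s in(1,-1): print(n,s,bot.solve_ik(at(V[n],0,.09),quat(V[n][2],s)),bot.solve_ik(at(V[n],0,.01),quat(V[n][2],s)))
for s in(1,-1): print("T",s,bot.solve_ik(at(TR,0,.015),quat(TR[2],s)))
from fit import K
for c,r,z in((360,286,0),(320,285,0),(480,292,0),(540,246,.4),(432,210,.4),(346,235,.3),(180,303,0)):
  k=K["top"]; R,t=k["extrinsics"][:3,:3],k["extrinsics"][:3,3]; d=R.T@np.linalg.solve(k["mtx"],[c,r,1]); C=-R.T@t; print(c,r,z,C+d*(z-C[2])/d[2])
E
```

```text
[-1.4622  0.3262 -0.1926  1.052   0.      1.4366] 1.0
[[ 0.2404  0.      0.9707]
 [-0.9707 -0.      0.2404]
 [ 0.     -1.      0.    ]]
ret [-1.5601 -0.1317 -0.6609  1.0416  0.      1.3387]
L 1 [ 0.4082  0.6024 -0.1312  0.8372  0.      0.5035] [ 0.4082  0.6953 -0.1961  0.6794  0.      0.5035]
L -1 [ 0.4082  0.6024 -0.1312  0.8372  0.     -2.6381] [ 0.4082  0.6953 -0.1961  0.6794  0.     -2.6381]
M 1 [ 0.2683  0.553  -0.2217  0.7962  0.      0.19  ] [ 0.2683  0.6516 -0.2868  0.6324  0.      0.19  ]
M -1 [ 0.2683  0.553  -0.2217  0.7962  0.     -2.9516] [ 0.2683  0.6516 -0.2868  0.6324  0.     -2.9516]
R 1 [ 0.0924  0.5539 -0.22    0.7969  0.      0.1272] [ 0.0924  0.6524 -0.2852  0.6333  0.      0.1272]
R -1 [ 0.0924  0.5539 -0.22    0.7969  0.     -3.0144] [ 0.0924  0.6524 -0.2852  0.6333  0.     -3.0144]
T 1 [ 0.545   0.7659 -0.0332  0.7717  0.      0.4727]
T -1 [ 0.545   0.7659 -0.0332  0.7717  0.     -2.6689]
360 286 0 [ 0.4265 -0.0566  0.    ]
320 285 0 [0.4288 0.0556 0.    ]
480 292 0 [ 0.4113 -0.3913  0.    ]
540 246 0.4 [ 0.4792 -0.4031  0.4   ]
432 210 0.4 [ 0.5552 -0.1809  0.4   ]
346 235 0.3 [ 0.5187 -0.0039  0.3   ]
180 303 0 [0.3767 0.4473 0.    ]
```

```bash
cat >> h.py <<'E'
def probe(v,end,off=.030):
    dx=-off if end=="near" else off
    p=at(v,dx,.066); bot.move_linear(p,speed=.12)
    f0=np.array(bot.read_ft_force())
    p[2]=.0495; hit=bot.move_linear(p,speed=.01,until_force=3.)
    z=bot.read_position()[2]; f=np.array(bot.read_ft_force())-f0
    p[2]=.068; bot.move_linear(p,speed=.08)
    print(end,"hit",hit,"z",round(z,4),"df",f.round(2),"t",bot.read_clock())
E
python3 - <<'E'
from h import *
import cv2
p=bot.read_position(); u=p[:2]/np.hypot(*p[:2])
bot.move_linear(np.r_[u*.32,.25],speed=.25)
bot.set_gripper(0.0)
q=np.array(bot.read_joint_positions()); q[0]=.25; q[5]=.4
bot.goto_joints(q); print(bot.read_clock(),bot.read_position())
v=V["L"]
bot.move_pose(at(v,-.03,.12),quat(v[2])); print(bot.read_clock(),bot.read_position())
probe(v,"near")
cv2.imwrite("pics/s1.png",bot.camera("scene")[200:360,150:350][...,::-1].repeat(3,0).repeat(3,1))
E
```

```text
4.75 [0.2838 0.1479 0.25  ]
5.975 [0.5225 0.3213 0.1206]
near hit True z 0.0516 df [-0.29 -0.44  4.76] t 8.2333
```

View pics/s1.png

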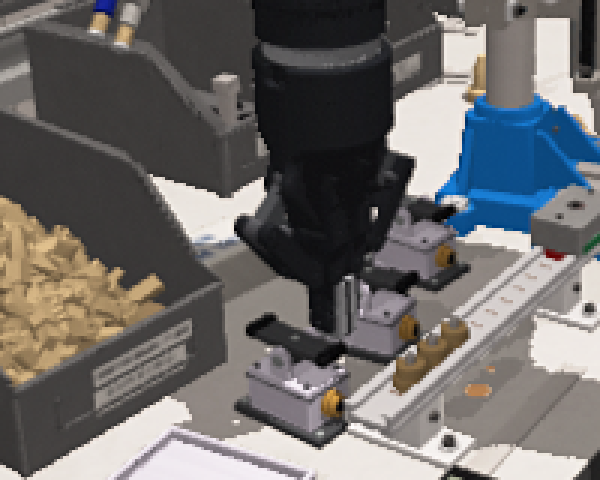

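The view shows the shut fingertips above the near end of the left valve's rocker, at crop (335,330). That end gave way about 6 mm. Next is the far end.

```bash
python3 - <<'E'
from h import *
probe(V["L"],"far")
E
```

```text
far hit True z 0.0516 df [-0.24 -1.03  4.  ] t 10.6
```

Both ends give about 6 mm. I'll probe the middle valve too, to rule out a height bias.

```bash
python3 - <<'E'
from h import *
v=V["M"]
bot.move_linear(at(V["L"],.03,.1),speed=.15)
bot.move_linear(at(v,-.03,.1),speed=.15,rotation=quat(v[2]))
probe(v,"near"); probe(v,"far")
bot.move_linear(at(v,.03,.12),speed=.15)
E
```

```text
near hit True z 0.0566 df [-0.46  0.12  4.26] t 13.5
far hit True z 0.0566 df [-0.28 -0.22  4.17] t 15.4333
```

The middle valve resists at once at both ends (z 56.6 mm, against 51.6 mm for the left), so the left valve is the loose one. Before grasping it I'll check the bin rim clearance.

```bash
python3 - <<'E'
from h import *
from fit import proj
from scipy.optimize import least_squares
r=least_squares(lambda p:np.r_[proj("top",p)-(236,214),proj("scene",p)-(224,294)],[.6,.3,.08]); print("bin corner",r.x,r.fun)
v=V["L"]
bot.move_linear(at(v,0,.12),speed=.2,rotation=quat(v[2]))
bot.set_gripper(.65,grasp_force=40)
print(bot.move_linear(at(v,-.002,.06),speed=.12,until_force=8))
print(bot.move_linear(at(v,-.002,.010),speed=.05,until_force=8))
print(bot.read_position(),bot.read_ft_force(),bot.read_clock())
import cv2
cv2.imwrite("pics/s2.png",bot.camera("scene")[220:360,170:340][...,::-1].repeat(4,0).repeat(4,1))
E
```

```text
bin corner [0.626  0.2928 0.0568] [-1.4653 -2.3074  1.8041  0.4244]
False
False
[0.5507 0.3194 0.0104] [0.253  0.3458 0.1979] 18.925
```

View pics/s2.png

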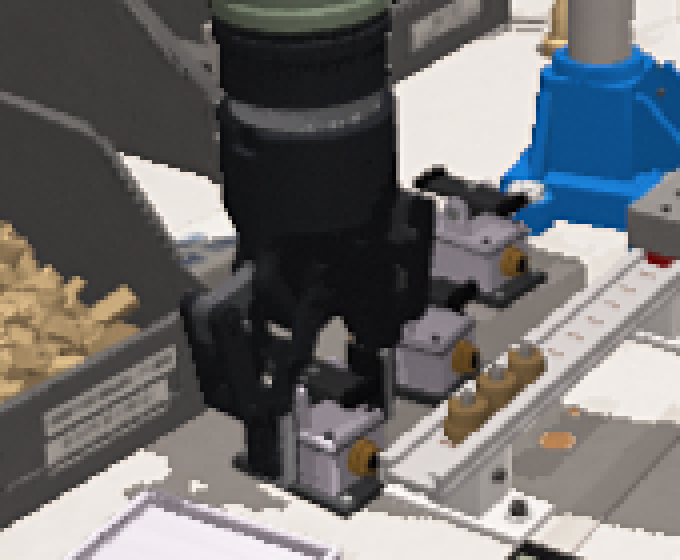

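```bash
python3 - <<'E'
from h import *
from fit import proj,w
v=V["L"]
for n,p in dict(blk_near=(-.025,.018,.02),blk_far=(.025,.018,.02),padnear=(-.013,.0275,.02),padfar=(.009,.0275,.02),padnear_back=(-.013,.042,.02),padfar_back=(.009,.042,.02),footnl=(-.035,.021,0),pright_near=(-.013,-.0275,.05)).items(): print(n,(proj("scene",w(v,p))-(170,220))*4)
E
```

```text
blk_near [331.5193 470.9097]
blk_far [249.2861 433.9132]
padnear [296.3038 471.7578]
padfar [259.9385 455.1716]
padnear_back [272.8859 487.2521]
padfar_back [236.3703 470.2391]
footnl [345.9333 520.2276]
pright_near [377.4149 359.8086]
```

The straddle matches the prediction: the pad edge is at crop x ≈ 296, as computed. Now grip, lift and place.

```bash
python3 - <<'E'
from h import *
import cv2
v=V["L"]
bot.set_gripper(.2,grasp_force=40); print("w",bot.read_gripper_width(),bot.read_ft_force())
bot.move_linear(at(v,-.002,.055),speed=.08); bot.wait(.2)
print("lift",bot.read_gripper_width(),bot.read_ft_force())
bot.move_linear(at(TR,-.002,.055),speed=.12,rotation=quat(TR[2])); print(bot.read_gripper_width(),bot.read_clock())
cv2.imwrite("pics/s3.png",bot.camera("scene")[260:400,150:320][...,::-1].repeat(4,0).repeat(4,1))
E
```

```text
w 0.41659500528088633 [0.8857 0.33   2.9611]
lift 0.4083818468333307 [-0.4187  0.1181 -4.2045]
0.4122124186651399 21.1667
```

View pics/s3.png

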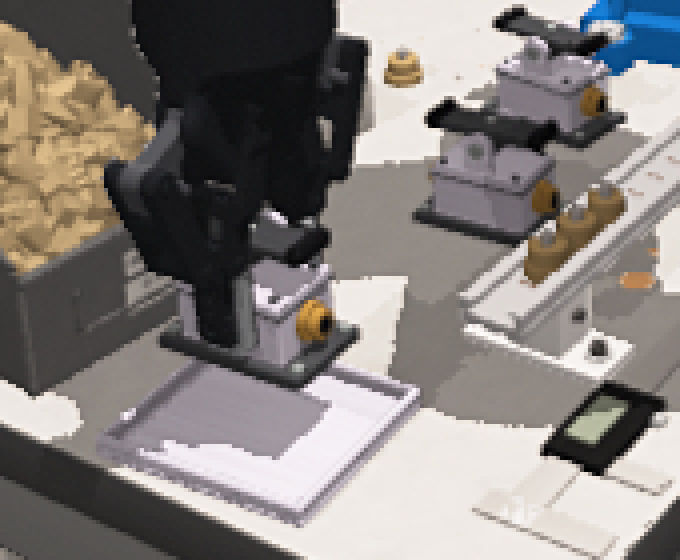

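The valve hangs level above the tray, with the other valves undisturbed. I'll lower it slowly until contact and release.

```bash
python3 - <<'E'
from h import *
import cv2
bot.move_linear(at(TR,-.002,.020),speed=.06)
print(bot.move_linear(at(TR,-.002,.0105),speed=.01,until_force=1.5),bot.read_position(),bot.read_ft_force())
bot.set_gripper(.62); print(bot.read_gripper_width(),bot.read_ft_force())
bot.move_linear(at(TR,-.002,.09),speed=.06)
bot.move_linear(np.array([.36,.30,.25]),speed=.25); bot.wait(.3); print(bot.read_clock())
s=bot.camera("scene"); t=bot.camera("top")
a=cv2.resize(s[250:400,160:320],None,fx=3.5,fy=3.5); b=cv2.resize(t[195:300,165:325],None,fx=3.5,fy=3.5)
cv2.imwrite("pics/s4.png",cv2.resize(np.vstack([a,b]),None,fx=.67,fy=.67)[...,::-1]) 
E
```

```text
True [0.5447 0.4173 0.0137] [ 0.2464 -0.273   6.3641]
0.6188741180542561 [ 0.7819 -0.1664  0.9547]
25.9083
```

View pics/s4.png

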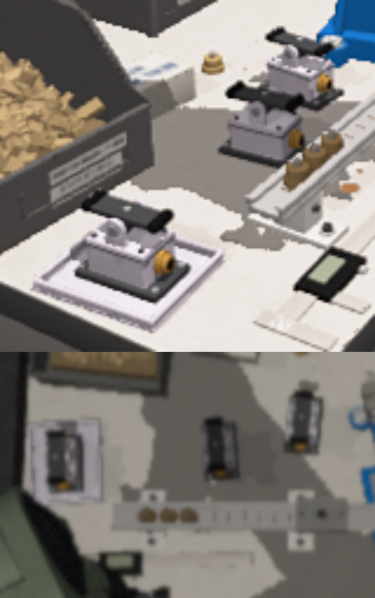

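The picture shows the valve upright and flat inside the tray, clear of all four walls. The other two valves, the box and the caliper look unmoved. Handing in.

```bash
python3 -c "
from cell import bot
print(bot.read_ft_force(),bot.read_clock()); bot.close_job()"
```

```text
[ 0.40512287 -0.08619518  0.22769321] 26.0083
the job is handed in; nothing more can be done
```

The loose valve is the left one, nearest the tray. It now stands upright and flat on the tray floor, and the job was handed in at about 26 s.

- **Finding it:** I rocked the left valve first, near end then far end. Both ends dropped about 6 mm below level before resisting, and I stopped at 4 to 5 N. To rule out a height error I also rocked the middle valve, and both its ends resisted within about 1 mm. I did not rock the right valve, because the loose one was already found.
- **Placing it:** I gripped the left valve across its block, lifted it level and lowered it until it touched the tray floor. The force reading at touchdown was about 6 N, counted from the zero at the start.
- **Last checks:** The final pictures show the valve clear of all four tray walls. The two sound valves and the caliper look unmoved. The box shows only partly in the last crops, and the arm never went near it. The arm stood clear with almost no force on the tool. None of the checks failed or disagreed.

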